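# Put the pressing block away in the free bay of its covered case

### The arm

A 7-joint arm with a two-finger parallel gripper is mounted at the origin on the work surface. World frame = base frame: x ahead of the robot, y to its left, z up, the work surface at z = 0. Lengths are in m, angles in rad, forces in N, time in s.
With the tool pointing down it reaches from about 0.425 to 0.875 m from the base axis. Payload 4.7 kg.
Tool frame: the origin (TCP) lies at the very end of the fingers, on their centre line; the grasp point (between the pads) lies 19 mm behind it (grip_point_offset is the distance from the TCP to the grasp point, in m); x points along the fingers, z is the direction in which the jaws open and shut, and the axes are right-handed (so a half turn about x gives the same grasp; the last joint's range is limited). The gripper opens to 87 mm and grips with 3 to 60 N. Pads are 19 mm wide; open, the fingers measure 117 mm over their backs; the gripper's body (75 mm by 190 mm) begins 51 mm behind the grasp point.
Start: joints at [1.124, 0.321, -0.07, 1.45, 0.023, 1.371, -0.057], TCP at [0.289, -0.582, 0.223] pointing down, gripper open.
Joint ranges: [-2.86, 2.86], [-0.3, 2.09], [-1.38, 1.24], [0.06, 2.45], [-1.56, 4.7], [0.09, 2.05], [-2.69, 2.69]. Speed limits (rad/s): [2.57, 2.57, 3.14, 3.14, 3.14, 3.14, 3.14].

### API

Orientations are given as a rotation vector (axis times angle).
In Python, from bench import get_state, get_image, calibration, close_job, grip_point_offset gives the robot as it stands.
- The arm moves only by the tool play_rows, never from a script. Its argument "targets" is a list of rows, each an object with "claw": the closure, from 0 (fully open) to 1 (shut); "linear": the shift along the tool's x, y, z as a fraction of full scale, a list of three; "rotation": the turn, a rotation vector about the tool's x, y, z as a fraction of full scale, a list of three. In form: [{"claw": claw, "linear": [x, y, z], "rotation": [wx, wy, wz]}, ...]. A call has 1 to 10 rows; each row shifts and turns the pose as measured when the row begins, along the tool's axes as they then stand; what a row does not reach is not made up. Full scale, the value 1, is 2.5 cm for a shift and 90 degrees for a turn. A row lasts 1/12 s, in which the tool goes at most 41.7 mm and 7.16 degrees, less where a joint would pass 70% of its speed; a pose out of reach is approached as far as the arm can. A call with a number of a shift or a turn outside -1 to 1 is refused whole. A call with a gripper value outside its range is refused whole. The fingers move at their own pace and stop on an object; "newtons" is the grip in N (left out, the last holds). Time passes only in rows, so rows that do not move let the fingers close. It gives the time, the measured TCP pose, the force and the opening at its end, in the units of the state.
- get_state(): the state, without advancing time (a new reading comes with each control period).
- get_image(name): name is "scene" or "top"; returns the picture (420x560x3 uint8, blue, green, red); there is no depth.
- calibration(name): a dict with "fx", "fy", "cx", "cy" (pixels), "rvec" (rotation vector, rad) and "tvec" (3), from world to camera coordinates, as OpenCV has them. Camera axes: x right, y down, z forward; pixel columns grow to the right and rows downward; lengths in m; the calibration is good to about 2 mm. A picture is of the moment at which its call begins. calibration takes no time and is no camera call.
- close_job(): hands the job in, once; it reports no verdict.
The state is a dict: "time": time; "joint_positions": joint angles; "qd": joint speeds; "joint_torque": joint torques, N m; "position": TCP position; "tool_rot": TCP orientation; "ft_force": force on the tool from outside, world axes, zero at the start; "torque": the same for the moment, N m; "grip_width": opening from 0.0 (shut) to 1.0 (fully open).
Only numpy, scipy, OpenCV 4.12 (cv2) and the standard library are available. Lean on these libraries where they do the work, as an engineer would, in place of code of your own. Each camera call takes 0.05 s, during which the arm holds its last target. There are 200 camera calls.

### The job

Put the pressing block from the sloping rest away in its storage case: slide the case's cover right back, lower the block by its wooden bar (do not drop it), plate down, into whichever of the three bays is empty - the other two already hold blocks, and it is not known which - so that it stands fully down on the bay's floor, let go, and slide the cover fully shut again. Do not shift or tip the bottle or the jar.

Things in the scene. Friction and masses are not known exactly. Their poses are not given: they have to be found in the camera images.
- block_center (a point): Loose pressing block, 0.25-0.42 kg: aluminium plate 130 x 58 x 14 mm, a wooden bar 90 x 16 x 28 mm high along the middle of its top (42 mm in all). Point: its centre, 21 mm above the underside; bar's top 21 mm above it, plate's top 7 mm below. y runs along plate and bar, x across (pinch that way), z out through the bar. Starts on the rest, z leaning 30 degrees towards the robot.
- rest: Fixed sloping steel rest, 95 x 150 mm, about 50 mm high, a 30 degree slope that falls towards its -x side, where a 9 mm lip holds the block. Origin at the centre of its underside; its y runs along the lip. It may stand to the robot's left or right, the case on the other side.
- case: Fixed grey case, 150 (x) x 214 (y) x 57 mm high; origin: centre of its underside. Three bays along x, 140 x 66 mm, centred at y = -70, 0, +70 mm; floor at 5 mm, dividers to 25 mm, outer walls to 57 mm, cover rails to 68 mm along both sides and 105 mm on past the +x end. Two bays hold blocks like the loose one, plate down; which bay is empty varies and is not among the readings.
- case_floor (a point): Centre of the middle bay's floor, 5 mm above the case's underside, axes as the case's. The empty bay has only a fixed 3 mm rubber liner on its floor: a block there has its underside 3 mm above this point. Stored blocks reach 42 mm above it, so a block lowered over one is stopped with its underside there. Look once the cover is back, or feel how far down the block goes.
- cover (a joint): Slide of the plywood cover, m: 0 fully shut (it starts shut or up to 20 mm ajar), 0.148 right back against its stop. It moves along the case's +x, away from the robot; about 2 N of friction, stays where it is left. Right back, all three bays are uncovered along their whole length.
- cover_bar (a point): Centre of the wooden bar on the cover: 80 mm long along y, 14 mm wide along x (pinch that way), 28 mm high; its top is 14 mm above this point, the cover's top face (64 mm above the case's underside) 14 mm below. With the cover shut it is 50 mm from the case's centre towards the robot (-x). Axes as the case's; it travels with the cover.
- bottle: Bystander: white plastic bottle, 60 mm across, 170 mm high, standing on the table. Origin under its centre.
- jar: Bystander: closed jar, 60 mm across, 80 mm high, standing on the table. Origin under its centre.
Mind the look-alikes: they are no part of the job. What is shaped like the part that bears block_center but red or yellow is not meant.

How it is judged:
By the outcome, as a careful person would: the job done as asked, in the order asked, and still so for the second after the job is handed in, with the robot touching nothing.
It also fails if it takes over 72 s, if anything falls off the work surface, if the arm or the gripper's body presses on something with over 40 N, if the wrist force passes 120 N, or if a joint passes its speed limit or range.

## Working session

There is one attempt and no reset: what is moved stays moved. The work goes in short steps, Python scripts to look and compute and a tool call to move; the robot and the scene stay as the last step left them, time stands still between calls to the robot, and variables do not carry over. Pictures are saved under pics/ and viewed, about 8 in all and at most 12, crops included, and the job is handed in when it is done.

Besides the shell and the picture viewer there is one more tool, called after "Request:" by a JSON object that holds its "name" and its "arguments". play_rows: Moves the arm, as the interface text tells. Shift numbers are shares of 2.5 cm and turn numbers shares of 90 degrees, none past 1 either way. Its arguments: {"type":"object","properties":{"targets":{"type":"array"},"newtons":{"type":"number"}},"required":["targets"]}

```bash
mkdir -p pics; ls
python3 - <<'E'
from bench import *
import cv2,numpy as np
for n in("scene","top"):
    c=calibration(n);print(n,c)
    R=cv2.Rodrigues(np.array(c["rvec"]))[0];print("cam pos",-R.T@np.array(c["tvec"]))
    im=get_image(n);cv2.imwrite(f"pics/{n}0.png",im)
s=get_state();print(s,grip_point_offset)
E
```

```text
pics
scene {'fx': 453.7679693254422, 'fy': 453.7679693254422, 'cx': 275.2692628229555, 'cy': 205.7721161832666, 'rvec': array([ 1.68283096,  1.56994475, -0.85729833]), 'tvec': array([-0.14731815, -0.22690874,  1.53626069])}
cam pos [1.40852749 0.0775066  0.66583042]
top {'fx': 473.91850478098627, 'fy': 473.91850478098627, 'cx': 286.36598144950176, 'cy': 212.10420867851522, 'rvec': array([ 2.15432085, -2.13089027,  0.14300176]), 'tvec': array([0.11845933, 0.52865277, 1.23569121])}
cam pos [0.34572675 0.11076982 1.29947766]
{'time': 0.1, 'joint_positions': array([ 1.12412339,  0.32177064, -0.07008571,  1.4515892 ,  0.02259491,
        1.37081545, -0.0568896 ]), 'qd': array([ 0.00045264, -0.00250751, -0.00061419, -0.00300262,  0.00082122,
        0.00075372,  0.00046601]), 'joint_torque': array([-5.07657933e-04, -4.92573667e+01, -4.05867314e-01, -3.13399816e+01,
       -6.41218317e-02,  3.94750165e-02,  7.56522832e-05]), 'position': array([ 0.28874317, -0.58176613,  0.2215386 ]), 'tool_rot': array([ 0.8643398 ,  1.39424817, -0.86291695]), 'ft_force': array([-0.58106395, -0.37018262, -1.12742818]), 'torque': array([-0.00622981,  0.06748371,  0.00817717]), 'grip_width': 1.00018852669427} 0.0187
```

Run:
```python
import cv2,numpy as np
a=cv2.imread("pics/scene0.png");b=cv2.imread("pics/top0.png")
cv2.imwrite("pics/both0.png",cv2.resize(np.hstack([a,b]),(800,300),interpolation=cv2.INTER_AREA))
```

```text
(no output)
```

View pics/top0.png

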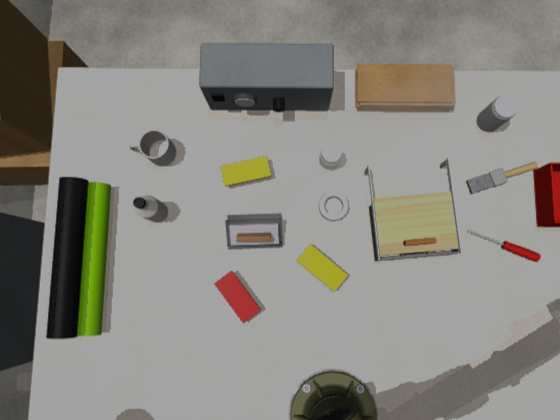

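View pics/scene0.png

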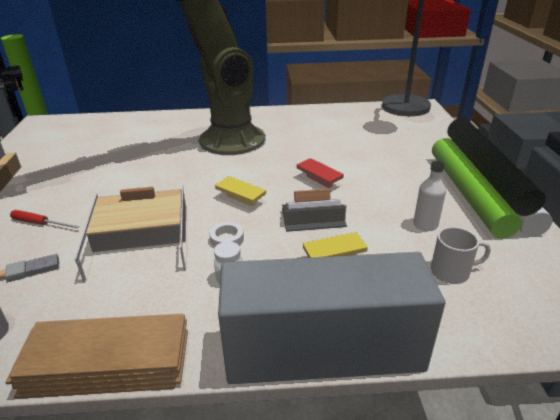

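Top view: the candidates for the block are the aluminium plate with a wooden bar on the grey rest at (254,235), a red slab at (238,297) and yellow slabs at (246,171) and (322,268). Only the one on the sloping rest has the bar and plate described. The case is at (415,225) with its cover bar at (420,242), the jar is at (332,155) and the bottle at (150,208).

```bash
cat > h.py <<'E'
import cv2,numpy as np
from bench import *
def cam(n):
    c=calibration(n);K=np.array([[c["fx"],0,c["cx"]],[0,c["fy"],c["cy"]],[0,0,1]])
    R=cv2.Rodrigues(np.array(c["rvec"]))[0];t=np.array(c["tvec"]);return K,R,t
def ray(n,uv):
    K,R,t=cam(n);d=R.T@np.linalg.solve(K,np.array([uv[0],uv[1],1.]));return -R.T@t,d
def onz(n,uv,z):
    o,d=ray(n,uv);return o+d*(z-o[2])/d[2]
def tri(u1,u2,n1="top",n2="scene"):
    o1,d1=ray(n1,u1);o2,d2=ray(n2,u2)
    A=np.stack([d1,-d2],1);s=np.linalg.lstsq(A,o2-o1,rcond=None)[0]
    p,q=o1+s[0]*d1,o2+s[1]*d2;return (p+q)/2,np.linalg.norm(p-q)
def proj(n,p):
    K,R,t=cam(n);q=K@(R@np.array(p)+t);return q[:2]/q[2]
def bars(im,box,lo=(0,90,40),hi=(16,255,220)):
    x0,y0,x1,y1=box;h=cv2.cvtColor(im[y0:y1,x0:x1],cv2.COLOR_BGR2HSV);m=cv2.inRange(h,lo,hi)
    cs=sorted(cv2.findContours(m,0,2)[0],key=cv2.contourArea)[::-1][:2]
    return [(cv2.contourArea(c),np.round(cv2.boxPoints(cv2.minAreaRect(c))+[x0,y0],1).tolist()) for c in cs]
E
python3 - <<'E'
from h import *
T=cv2.imread("pics/top0.png");S=cv2.imread("pics/scene0.png")
print("blk top",bars(T,(225,210,285,252)));print("cov top",bars(T,(370,225,465,262)))
print("blk sc",bars(S,(275,180,355,232)));print("cov sc",bars(S,(80,180,190,205)))
for n,im,p in(("T",T,(254,238)),("T",T,(420,242)),("S",S,(312,196)),("S",S,(138,193)),("T",T,(400,220))):
    print(n,p,cv2.cvtColor(im[p[1]:p[1]+1,p[0]:p[0]+1],cv2.COLOR_BGR2HSV)[0,0])
a=cv2.resize(T[205:255,220:290],(560,400),interpolation=2)
b=cv2.resize(T[155:265,360:465],(382,400),interpolation=2)
c=cv2.resize(S[180:235,270:358],(560,350)[:2],interpolation=2)[:350]
d=cv2.resize(S[180:280,70:195],(382,306),interpolation=2)
w=np.zeros((750,942,3),np.uint8);w[:400,:560]=a;w[:400,560:]=b;w[400:,:560]=c;w[400:706,560:]=d
cv2.imwrite("pics/crop1.png",cv2.resize(w,(750,597),interpolation=3))
E
```

```text
blk top [(208.5, [[236.7, 234.8], [269.8, 232.6], [270.3, 240.1], [237.2, 242.3]])]
cov top [(126.5, [[402.8, 240.3], [434.9, 237.4], [435.3, 242.4], [403.2, 245.3]])]
blk sc [(294.5, [[294.3, 190.9], [328.9, 188.2], [329.6, 198.4], [295.1, 201.1]]), (59.0, [[316.0, 180.0], [336.0, 180.0], [336.0, 186.0], [316.0, 186.0]])]
cov sc [(311.5, [[119.3, 190.0], [154.3, 186.5], [155.4, 197.3], [120.4, 200.8]]), (1.0, [[158.0, 194.0], [159.0, 193.0], [160.0, 194.0], [159.0, 195.0]])]
T (254, 238) [ 13 124 132]
T (420, 242) [ 14 159 138]
S (312, 196) [ 13 118 125]
S (138, 193) [ 15 106  82]
T (400, 220) [ 27  70 164]
```

View pics/crop1.png

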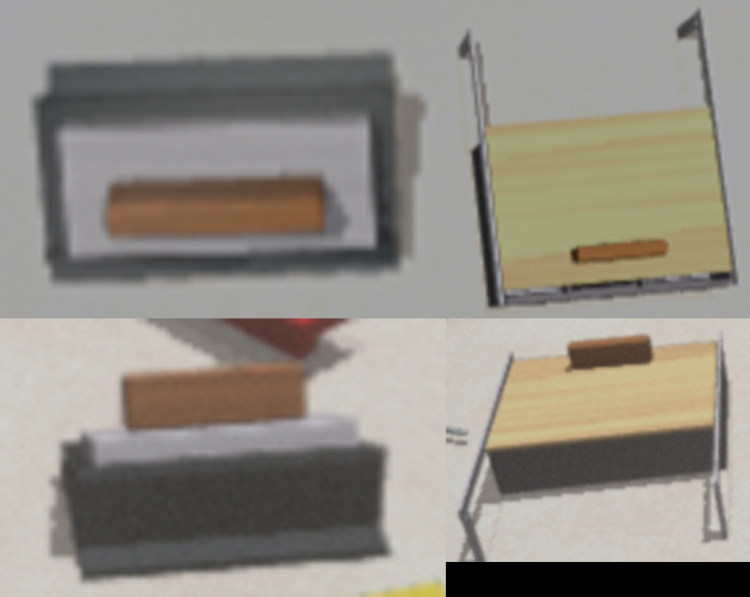

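Run:
```python
from h import *
f=lambda v:np.round(v,4)
# cover bar: top view far edge at z=.092, near edge at z=.064 ; scene far(upper)=-x top edge z .092
fl,fr,nr,nl=[402.8,240.3],[434.9,237.4],[435.3,242.4],[403.2,245.3]
off=.5
P=[onz("top",p,z) for p,z in((fl,.092),(fr,.092),(nl,.064),(nr,.064))]
print("cover top",*[f(p) for p in P],"c",f(np.mean(P,0)),"yaw",np.degrees(np.arctan2(*( -(P[1]-P[0])[[0,1]]*[-1,1]))))
Q=[onz("scene",p,z) for p,z in(([119.3,190.],.092),([154.3,186.5],.092),([120.4,200.8],.064),([155.4,197.3],.064))]
print("cover sc",*[f(p) for p in Q],"c",f(np.mean(Q,0)))
# block
t={"tl":[236.7,234.8],"tr":[269.8,232.6],"br":[270.3,240.1],"bl":[237.2,242.3]}
s={"tl":[294.3,190.9],"tr":[328.9,188.2],"br":[329.6,198.4],"bl":[295.1,201.1]}
B={}
for a,b in(("bl","tr"),("br","tl"),("tl","br"),("tr","bl")):
    B[a],e=tri(t[a],s[b]);print(a,f(B[a]),"gap",f(e))
c=sum(B.values())/4;d=(B["bl"]-B["br"]+B["tl"]-B["tr"])/2
print("bar c",f(c),"len",np.linalg.norm(d),"dir",f(d/np.linalg.norm(d)),"yaw",np.degrees(np.arctan2(-d[0],d[1])))
# case corners/rail ends rough from the crop: crop px->image
def im(u,v): u*=942/750;v*=750/597; return (360+(u-560)*105/382,155+v*110/400)
for nm,uv,z in(("cover far L",(487,126),.064),("cover far R",(708,107),.064),("cover near L",(502,293),.064),("cover near R",(730,275),.064)): print(nm,im(*uv),f(onz("top",im(*uv),z)))
S=get_state();R=cv2.Rodrigues(S["tool_rot"])[0];print(R)
# plate corners in top crop at various z
for nm,uv in(("jar",(332,150)),):print(nm,f(onz("top",uv,.08)))
print("bottle",f(onz("top",(139,203),.17)))
```

```text
cover top [ 0.4501 -0.1737  0.092 ] [ 0.4584 -0.2555  0.092 ] [ 0.4395 -0.181   0.064 ] [ 0.448  -0.2646  0.064 ] c [ 0.449  -0.2187  0.078 ] yaw 5.786682851636574
cover sc [ 0.4541 -0.2558  0.092 ] [ 0.4454 -0.1731  0.092 ] [ 0.459  -0.2579  0.064 ] [ 0.4506 -0.1743  0.064 ] c [ 0.4523 -0.2153  0.078 ]
bl [0.4432 0.2549 0.0615] gap 0.0064
br [0.4496 0.1676 0.0626] gap 0.0048
tl [0.4642 0.2565 0.0446] gap 0.0018
tr [0.4709 0.1688 0.046 ] gap 0.0025
bar c [0.457  0.2119 0.0537] len 0.08778848971438859 dir [-0.0744  0.9971 -0.0141] yaw 4.266576795872222
cover far L (374.20303664921465, 198.53015075376885) [ 0.5622 -0.1075  0.064 ]
cover far R (450.5001047120419, 191.96608040201005) [ 0.5819 -0.309   0.064 ]
cover near L (379.3815706806283, 256.2248743718593) [ 0.4105 -0.1187  0.064 ]
cover near R (458.0952879581152, 250.0062814070352) [ 0.4288 -0.3229  0.064 ]
[[-8.78579859e-04  8.95691710e-01  4.44674699e-01]
 [ 1.56617174e-03  4.44675558e-01 -8.95690346e-01]
 [-9.99998388e-01 -9.04985490e-05 -1.79349004e-03]]
jar [0.6887 0.0049 0.08  ]
bottle [0.527  0.4799 0.17  ]
```

```bash
cat >> h.py <<'E'
from scipy.spatial.transform import Rotation as Ro
PSI=np.radians(5.6)
CX=np.array([np.cos(PSI),np.sin(PSI),0]);CY=np.array([-np.sin(PSI),np.cos(PSI),0]);Z=np.array([0,0,1.])
def go(pos,x,z):
    """remaining shift (units of 25 mm) and turn (units of 90 deg), in the tool frame now"""
    s=get_state();R=Ro.from_rotvec(s["tool_rot"]).as_matrix()
    x=np.array(x)/np.linalg.norm(x);z=np.array(z)-np.dot(z,x)*x;z/=np.linalg.norm(z)
    G=np.stack([x,np.cross(z,x),z],1)
    sh=np.array(pos)-s["position"];rv=Ro.from_matrix(R.T@G).as_rotvec()
    print("t",round(s["time"],2),"pos",np.round(s["position"],4),"F",np.round(s["ft_force"],1),"w",round(s["grip_width"]*87,1))
    print("j",np.round(s["joint_positions"],2))
    print("shift now-frame",np.round(R.T@sh/.025,2),"| goal-frame",np.round(G.T@sh/.025,2),"| turn",np.round(rv/(np.pi/2),3),"deg",np.round(np.degrees(np.linalg.norm(rv)),1))
E
python3 -c "
from h import *
go([.4505,-.217,.14],-Z,CX)"
```

```text
t 0.1 pos [ 0.2887 -0.5818  0.2215] F [-0.6 -0.4 -1.1] w 87.0
j [ 1.12  0.32 -0.07  1.45  0.02  1.37 -0.06]
shift now-frame [  3.28  12.28 -10.19] | goal-frame [ 3.26 13.89  7.86] | turn [-0.769 -0.001 -0.001] deg 69.2
```

Request:
{"name": "play_rows", "arguments": {"targets": [{"claw":0.4,"linear":[0.23,0.88,-0.73],"rotation":[0,0,0]},{"claw":0.4,"linear":[0.23,0.88,-0.73],"rotation":[0,0,0]},{"claw":0.4,"linear":[0.23,0.88,-0.73],"rotation":[0,0,0]},{"claw":0.4,"linear":[0.23,0.88,-0.73],"rotation":[0,0,0]},{"claw":0.4,"linear":[0.23,0.88,-0.73],"rotation":[0,0,0]},{"claw":0.4,"linear":[0.23,0.88,-0.73],"rotation":[0,0,0]},{"claw":0.4,"linear":[0.23,0.88,-0.73],"rotation":[0,0,0]},{"claw":0.4,"linear":[0.23,0.88,-0.73],"rotation":[0,0,0]},{"claw":0.4,"linear":[0.23,0.88,-0.73],"rotation":[0,0,0]},{"claw":0.4,"linear":[0.23,0.88,-0.73],"rotation":[0,0,0]}], "newtons": 30}}

```text
time: 0.93
position: [0.4019, -0.3161, 0.1562]
tool_rot: [0.874, 1.396, -0.879]
ft_force: [-0.2, 0.1, -0.2]
grip_width: 0.601
```

Request:
{"name": "play_rows", "arguments": {"targets": [{"claw":0.4,"linear":[0,0,0],"rotation":[-0.077,0,0]},{"claw":0.4,"linear":[0,0,0],"rotation":[-0.077,0,0]},{"claw":0.4,"linear":[0,0,0],"rotation":[-0.077,0,0]},{"claw":0.4,"linear":[0,0,0],"rotation":[-0.077,0,0]},{"claw":0.4,"linear":[0,0,0],"rotation":[-0.077,0,0]},{"claw":0.4,"linear":[0,0,0],"rotation":[-0.077,0,0]},{"claw":0.4,"linear":[0,0,0],"rotation":[-0.077,0,0]},{"claw":0.4,"linear":[0,0,0],"rotation":[-0.077,0,0]},{"claw":0.4,"linear":[0,0,0],"rotation":[-0.077,0,0]},{"claw":0.4,"linear":[0,0,0],"rotation":[-0.077,0,0]}]}}

```text
time: 1.77
position: [0.4032, -0.3023, 0.1504]
tool_rot: [-0.089, 1.584, 0.109]
ft_force: [-0.5, -0.4, 0.5]
grip_width: 0.597
```

```bash
python3 -c "
from h import *
go([.4505,-.217,.14],-Z,CX)"
```

```text
t 1.77 pos [ 0.4032 -0.3023  0.1504] F [-0.5 -0.4  0.5] w 51.9
j [ 0.9   0.09 -0.32  1.88  0.03  1.2   0.69]
shift now-frame [0.42 3.14 2.31] | goal-frame [0.42 3.21 2.22] | turn [ 0.018 -0.009 -0.008] deg 2.0
```

Request:
{"name": "play_rows", "arguments": {"targets": [{"claw":0.4,"linear":[0.1,0.8,0.56],"rotation":[0.018,-0.009,-0.008]},{"claw":0.4,"linear":[0.1,0.8,0.56],"rotation":[0,0,0]},{"claw":0.4,"linear":[0.1,0.8,0.56],"rotation":[0,0,0]},{"claw":0.4,"linear":[0.1,0.8,0.56],"rotation":[0,0,0]},{"claw":0.4,"linear":[0,0,0],"rotation":[0,0,0]},{"claw":0.4,"linear":[0,0,0],"rotation":[0,0,0]}]}}

```text
time: 2.27
position: [0.4492, -0.2144, 0.1378]
tool_rot: [-0.078, 1.573, 0.08]
ft_force: [0.3, 0.2, -0.3]
grip_width: 0.597
```

```bash
python3 -c "
from h import *
go([.4505,-.217,.069],-Z,CX)"
```

```text
t 2.27 pos [ 0.4492 -0.2144  0.1378] F [ 0.3  0.2 -0.3] w 51.9
j [ 0.79  0.08 -0.41  1.91  0.04  1.16  0.46]
shift now-frame [ 2.75 -0.11  0.05] | goal-frame [ 2.75 -0.11  0.04] | turn [ 0.002 -0.002 -0.001] deg 0.3
```

Request:
{"name": "play_rows", "arguments": {"targets": [{"claw":0.4,"linear":[0.6,-0.02,0.01],"rotation":[0,0,0]},{"claw":0.4,"linear":[0.6,-0.02,0.01],"rotation":[0,0,0]},{"claw":0.4,"linear":[0.6,-0.02,0.01],"rotation":[0,0,0]},{"claw":0.4,"linear":[0.5,-0.02,0.01],"rotation":[0,0,0]},{"claw":0.4,"linear":[0.3,0,0],"rotation":[0,0,0]},{"claw":0.4,"linear":[0.1,0,0],"rotation":[0,0,0]},{"claw":0.4,"linear":[0,0,0],"rotation":[0,0,0]}]}}

```text
time: 2.85
position: [0.4479, -0.221, 0.0677]
tool_rot: [-0.076, 1.574, 0.074]
ft_force: [-0.5, -0.3, 0.4]
grip_width: 0.599
```

Request:
{"name": "play_rows", "arguments": {"targets": [{"claw":1,"linear":[0,0,0],"rotation":[0,0,0]},{"claw":1,"linear":[0,0,0],"rotation":[0,0,0]},{"claw":1,"linear":[0,0,0],"rotation":[0,0,0]},{"claw":1,"linear":[0,0,0],"rotation":[0,0,0]},{"claw":1,"linear":[0,0,0],"rotation":[0,0,0]},{"claw":1,"linear":[0,0,0],"rotation":[0,0,0]}]}}

```text
time: 3.35
position: [0.4494, -0.2227, 0.0706]
tool_rot: [-0.077, 1.57, 0.071]
ft_force: [-0.1, 0.4, -0.2]
grip_width: 0.229
```

```bash
python3 -c "
from h import *
go([.4505,-.217,.069],-Z,CX)"
```

```text
t 3.35 pos [ 0.4494 -0.2227  0.0706] F [-0.1  0.4 -0.2] w 19.9
j [ 0.78  0.16 -0.4   1.98  0.08  1.01  0.43]
shift now-frame [0.06 0.22 0.07] | goal-frame [0.06 0.22 0.07] | turn [-0.002 -0.001  0.002] deg 0.3
```

Request:
{"name": "play_rows", "arguments": {"targets": [{"claw":1,"linear":[0,0,0],"rotation":[0,0,0]},{"claw":1,"linear":[0,0,0],"rotation":[0,0,0]},{"claw":1,"linear":[0,0,0],"rotation":[0,0,0]},{"claw":1,"linear":[0,0,0],"rotation":[0,0,0]}]}}

```text
time: 3.68
position: [0.4496, -0.2228, 0.0709]
tool_rot: [-0.078, 1.57, 0.071]
ft_force: [0.2, -0.2, 0.1]
grip_width: 0.16
```

Request:
{"name": "play_rows", "arguments": {"targets": [{"claw":1,"linear":[0,0,0.5],"rotation":[0,0,0]},{"claw":1,"linear":[0,0,0.6],"rotation":[0,0,0]},{"claw":1,"linear":[0,0,0.6],"rotation":[0,0,0]},{"claw":1,"linear":[0,0,0.6],"rotation":[0,0,0]},{"claw":1,"linear":[0,0,0.6],"rotation":[0,0,0]},{"claw":1,"linear":[0,0,0.6],"rotation":[0,0,0]},{"claw":1,"linear":[0,0,0.6],"rotation":[0,0,0]},{"claw":1,"linear":[0,0,0.4],"rotation":[0,0,0]}]}}

```text
time: 4.35
position: [0.5607, -0.2119, 0.0709]
tool_rot: [-0.075, 1.582, 0.07]
ft_force: [-2.8, 0.3, 3.4]
grip_width: 0.158
```

```bash
python3 -c "
from h import *
p=np.array([.4494,-.2227,.0709])
go(p+.148*CX,-Z,CX)"
```

```text
t 4.35 pos [ 0.5607 -0.2119  0.0709] F [-2.8  0.3  3.4] w 13.7
j [ 0.66  0.37 -0.41  1.73  0.17  1.09  0.28]
shift now-frame [-0.02  0.01  1.45] | goal-frame [0.   0.01 1.45] | turn [-0.004 -0.008  0.002] deg 0.8
```

Request:
{"name": "play_rows", "arguments": {"targets": [{"claw":1,"linear":[0,0,0.4],"rotation":[0,0,0]},{"claw":1,"linear":[0,0,0.3],"rotation":[0,0,0]},{"claw":1,"linear":[0,0,0.2],"rotation":[0,0,0]},{"claw":1,"linear":[0,0,0.2],"rotation":[0,0,0]},{"claw":1,"linear":[0,0,0.2],"rotation":[0,0,0]}]}}

```text
time: 4.77
position: [0.5838, -0.2098, 0.0707]
tool_rot: [-0.072, 1.611, 0.07]
ft_force: [-15.6, 1.5, 12.8]
grip_width: 0.162
```

Request:
{"name": "play_rows", "arguments": {"targets": [{"claw":1,"linear":[0,0,0.15],"rotation":[0,0,0]},{"claw":1,"linear":[0,0,0.15],"rotation":[0,0,0]},{"claw":1,"linear":[0,0,0.15],"rotation":[0,0,0]}]}}

```text
time: 5.02
position: [0.5835, -0.2097, 0.0706]
tool_rot: [-0.068, 1.637, 0.069]
ft_force: [-12.3, 1.1, 10.5]
grip_width: 0.167
```

Request:
{"name": "play_rows", "arguments": {"targets": [{"claw":0.5,"linear":[0,0,0],"rotation":[0,0,0]},{"claw":0.5,"linear":[0,0,0],"rotation":[0,0,0]},{"claw":0.5,"linear":[0,0,0],"rotation":[0,0,0]},{"claw":0.5,"linear":[-0.4,0,0],"rotation":[0,0,0]},{"claw":0.5,"linear":[-0.7,0,0],"rotation":[0,0,0]},{"claw":0.5,"linear":[-1,0,0],"rotation":[0,0,0]},{"claw":0.5,"linear":[-1,0,0],"rotation":[0,0,0]},{"claw":0.5,"linear":[-1,0,0],"rotation":[0,0,0]},{"claw":0.5,"linear":[-1,0,0],"rotation":[0,0,0]}]}}

```text
time: 5.77
position: [0.5887, -0.2083, 0.1971]
tool_rot: [-0.063, 1.648, 0.073]
ft_force: [0.6, 1.0, -0.2]
grip_width: 0.496
```

```bash
python3 -c "
from h import *
p=np.radians(4.3);bx=np.array([np.cos(p),np.sin(p),0]);th=np.radians(30)
z=-np.sin(th)*bx+np.cos(th)*Z; x=np.cos(th)*bx+np.sin(th)*Z
c=np.array([.4605,.2122,.0476]);tcp=c+z*(-.007+.004)
print(tcp,tcp+.1*z)
go(tcp+.1*z,-z,x)
go(tcp+.1*z,-Z,bx)"
```

```text
[0.46199578 0.21231247 0.04500192] [0.41213652 0.20856353 0.13160446]
t 5.77 pos [ 0.5887 -0.2083  0.1971] F [ 0.6  1.  -0.2] w 43.1
j [ 0.61  0.37 -0.42  1.47  0.16  1.41  0.26]
shift now-frame [ 3.22 17.19 -5.39] | goal-frame [-0.63 17.16 -6.33] | turn [ 0.005 -0.383 -0.008] deg 34.5
t 5.77 pos [ 0.5887 -0.2083  0.1971] F [ 0.6  1.  -0.2] w 43.1
j [ 0.61  0.37 -0.42  1.47  0.16  1.41  0.26]
shift now-frame [ 3.22 17.19 -5.39] | goal-frame [ 2.62 17.16 -5.79] | turn [ 0.007 -0.049 -0.006] deg 4.5
```

Request:
{"name": "play_rows", "arguments": {"targets": [{"claw":0.4,"linear":[0,1,-0.32],"rotation":[0,0,0]},{"claw":0.4,"linear":[0,1,-0.32],"rotation":[0,0,0]},{"claw":0.4,"linear":[0,1,-0.32],"rotation":[0,0,0]},{"claw":0.4,"linear":[0,1,-0.32],"rotation":[0,0,0]},{"claw":0.4,"linear":[0,1,-0.32],"rotation":[0,0,0]},{"claw":0.4,"linear":[0,1,-0.32],"rotation":[0,0,0]},{"claw":0.4,"linear":[0,1,-0.32],"rotation":[0,0,0]},{"claw":0.4,"linear":[0,1,-0.32],"rotation":[0,0,0]},{"claw":0.4,"linear":[0,1,-0.32],"rotation":[0,0,0]},{"claw":0.4,"linear":[0,1,-0.32],"rotation":[0,0,0]}]}}

```text
time: 6.6
position: [0.4944, 0.0374, 0.2188]
tool_rot: [-0.061, 1.62, 0.056]
ft_force: [0.7, 0.0, 0.3]
grip_width: 0.602
```

Request:
{"name": "play_rows", "arguments": {"targets": [{"claw":0.4,"linear":[0,1,-0.32],"rotation":[0,0,0]},{"claw":0.4,"linear":[0,1,-0.32],"rotation":[0,0,0]},{"claw":0.4,"linear":[0,1,-0.32],"rotation":[0,0,0]},{"claw":0.4,"linear":[0,1,-0.32],"rotation":[0,0,0]},{"claw":0.4,"linear":[0,1,-0.32],"rotation":[0,0,0]},{"claw":0.4,"linear":[0,1,-0.32],"rotation":[0,-0.05,0]},{"claw":0.4,"linear":[0,0.7,-0.2],"rotation":[0,-0.07,0]},{"claw":0.4,"linear":[0,0,0],"rotation":[0,-0.07,0]},{"claw":0.4,"linear":[0,0,0],"rotation":[0,-0.07,0]},{"claw":0.4,"linear":[0,0,0],"rotation":[0,-0.07,0]}]}}

```text
time: 7.43
position: [0.4293, 0.2095, 0.2329]
tool_rot: [-0.052, 1.241, 0.053]
ft_force: [0.1, -0.4, 0.2]
grip_width: 0.599
```

```bash
cat >> h.py <<'E'
_p=np.radians(4.3);BX=np.array([np.cos(_p),np.sin(_p),0]);_t=np.radians(30)
BZ=-np.sin(_t)*BX+np.cos(_t)*Z; BXX=np.cos(_t)*BX+np.sin(_t)*Z
BT=np.array([.4605,.2122,.0476])-.003*BZ
E
python3 -c "
from h import *
go(BT+.09*BZ,-BZ,BXX)
T=get_image('top');S=get_image('scene')
w=np.zeros((560,800,3),np.uint8);w[:,:400]=cv2.resize(T[150:270,365:475],(400,436),interpolation=2)[:436] if 0 else cv2.copyMakeBorder(cv2.resize(T[150:270,365:475],(400,436),interpolation=2),0,124,0,0,0)
w[:315,400:]=cv2.resize(S[170:280,60:200],(400,315),interpolation=2)
cv2.imwrite('pics/open.png',w);cv2.imwrite('pics/top1.png',T);cv2.imwrite('pics/scene1.png',S)"
```

```text
t 7.43 pos [0.4293 0.2095 0.2329] F [ 0.1 -0.4  0.2] w 52.1
j [-0.04 -0.3  -0.51  2.06  0.02  1.05 -0.48]
shift now-frame [ 4.    0.06 -1.88] | goal-frame [ 3.56  0.01 -2.62] | turn [-0.001 -0.124  0.008] deg 11.2
```

View pics/open.png

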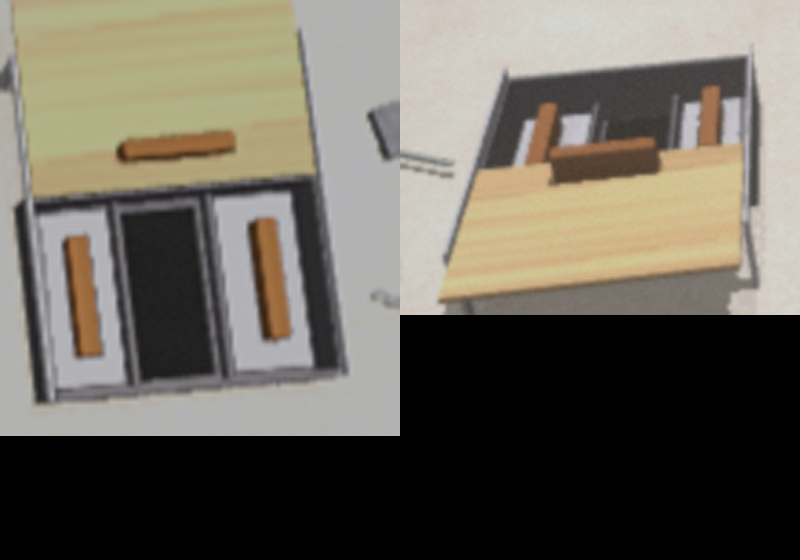

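The middle bay is the empty one: it is dark at crop (167,290), while the left and right bays show plates with bars. The cover sits right back. Next is the approach to the block.

Request:
{"name": "play_rows", "arguments": {"targets": [{"claw":0.4,"linear":[0.8,0,-0.38],"rotation":[0,0,0]},{"claw":0.4,"linear":[0.8,0,-0.38],"rotation":[0,0,0]},{"claw":0.4,"linear":[0.8,0,-0.38],"rotation":[0,-0.02,0]},{"claw":0.4,"linear":[0.7,0,-0.38],"rotation":[0,-0.03,0]},{"claw":0.4,"linear":[0.3,0,-0.2],"rotation":[0,-0.04,0]},{"claw":0.4,"linear":[0,0,0],"rotation":[0,-0.04,0]},{"claw":0.4,"linear":[0,0,0],"rotation":[0,0,0]}]}}

```text
time: 8.12
position: [0.4198, 0.2159, 0.1433]
tool_rot: [-0.053, 1.09, 0.066]
ft_force: [-0.1, 0.8, 0.7]
grip_width: 0.6
```

Run:
```python
from h import *
go(BT+.06*BZ,-BZ,BXX)
q=lambda u,v,z:onz("top",(365+u/3.636,150+v/3.636),z)
d=[q(117,212,.025),q(134,380,.025),q(208,200,.025),q(226,376,.025)]
b=[q(77,240,.047),q(90,352,.047),q(263,222,.047),q(277,336,.047)]
for n,l in(("div",d),("bars",b)):
    print(n,[np.round(p[:2],4) for p in l],"mean",np.round(np.mean(l,0),4))
    for i in(0,2):
        v=l[i]-l[i+1];print(" yaw",np.degrees(np.arctan2(v[1],v[0])))
m=np.mean(d,0)
print("lateral of means rel to guess",[(np.mean(l,0)-[.486,-.2135,0])@CY for l in(d,b)])
# front inner wall top edge z .057: crop (55,390)-(340,372) approx
for u,v in((60,398),(340,375)):
    p=q(u,v,.057);print("front wall",np.round(p,4),"along x from guess",(p-[.486,-.2135,0])@CX)
T=cv2.imread("pics/top1.png")
print(bars(T,(370,165,460,255)))
```

```text
t 8.12 pos [0.4198 0.2159 0.1433] F [-0.1  0.8  0.7] w 52.2
j [-0.41 -0.3  -0.31  2.32  0.3   0.75 -0.82]
shift now-frame [ 1.86 -0.25 -0.44] | goal-frame [ 1.84 -0.27 -0.52] | turn [ 0.006 -0.028  0.004] deg 2.6
div [array([ 0.5428, -0.1763]), array([ 0.4178, -0.1861]), array([ 0.5525, -0.2443]), array([ 0.4215, -0.2537])] mean [ 0.4836 -0.2151  0.025 ]
 yaw 4.47053577973513
 yaw 4.095099287492087
bars [array([ 0.5183, -0.1417]), array([ 0.4364, -0.1496]), array([ 0.533 , -0.2779]), array([ 0.4495, -0.2852])] mean [ 0.4843 -0.2136  0.047 ]
 yaw 5.511304306685145
 yaw 5.001119460573015
lateral of means rel to guess [np.float64(-0.0013600718706491895), np.float64(7.653099221195049e-05)]
front wall [ 0.4025 -0.1254  0.057 ] along x from guess -0.07450835273081616
front wall [ 0.4212 -0.3261  0.057 ] along x from guess -0.075508826397557
[(194.0, [[433.2, 210.4], [440.2, 209.5], [444.2, 241.8], [437.2, 242.7]]), (172.5, [[381.9, 215.3], [388.3, 214.5], [392.4, 246.8], [386.0, 247.6]])]
```

Request:
{"name": "play_rows", "arguments": {"targets": [{"claw":0.4,"linear":[0.2,-0.15,-0.25],"rotation":[0.006,-0.028,0.004]},{"claw":0.4,"linear":[0.4,-0.1,-0.2],"rotation":[0,0,0]},{"claw":0.4,"linear":[0.4,-0.05,-0.1],"rotation":[0,0,0]},{"claw":0.4,"linear":[0.4,0,0],"rotation":[0,0,0]},{"claw":0.4,"linear":[0.2,0,0],"rotation":[0,0,0]},{"claw":0.4,"linear":[0,0,0],"rotation":[0,0,0]}]}}

```text
time: 8.62
position: [0.4364, 0.2123, 0.1047]
tool_rot: [-0.039, 1.057, 0.061]
ft_force: [0.4, -1.7, 0.2]
grip_width: 0.601
```

```bash
python3 -c "
from h import *
go(BT,-BZ,BXX)
S=get_image('scene');cv2.imwrite('pics/app.png',cv2.resize(S[130:240,260:370],(440,440),interpolation=2))"
```

```text
t 8.62 pos [0.4364 0.2123 0.1047] F [ 0.4 -1.7  0.2] w 52.3
j [-0.52 -0.22 -0.21  2.37  0.46  0.63 -0.98]
shift now-frame [ 2.58 -0.06 -0.28] | goal-frame [ 2.58 -0.08 -0.31] | turn [-0.003 -0.007  0.004] deg 0.7
```

View pics/app.png

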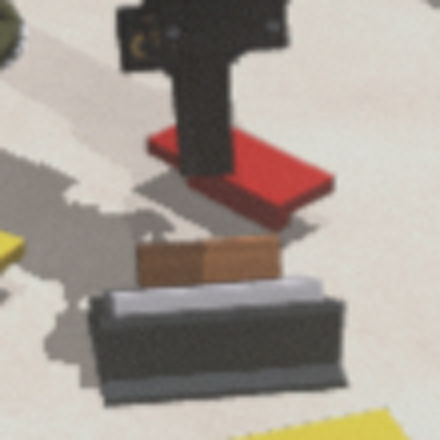

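The gripper is lined up over the block's bar at crop (208,260), leaning with the slope. Now it goes down.

Request:
{"name": "play_rows", "arguments": {"targets": [{"claw":0.4,"linear":[0.4,-0.04,-0.18],"rotation":[0,-0.007,0]},{"claw":0.4,"linear":[0.4,0,-0.1],"rotation":[0,0,0]},{"claw":0.4,"linear":[0.4,0,0],"rotation":[0,0,0]},{"claw":0.4,"linear":[0.4,0,0],"rotation":[0,0,0]},{"claw":0.4,"linear":[0.2,0,0],"rotation":[0,0,0]},{"claw":0.4,"linear":[0,0,0],"rotation":[0,0,0]}]}}

```text
time: 9.17
position: [0.46, 0.2102, 0.0676]
tool_rot: [-0.027, 1.039, 0.052]
ft_force: [0.4, 0.4, 0.9]
grip_width: 0.601
```

```bash
python3 -c "
from h import *
go(BT,-BZ,BXX)"
```

```text
t 9.17 pos [0.46   0.2102 0.0676] F [0.4 0.4 0.9] w 52.3
j [-0.47 -0.12 -0.23  2.38  0.6   0.51 -1.12]
shift now-frame [ 0.82  0.08 -0.39] | goal-frame [ 0.83  0.08 -0.38] | turn [-0.011  0.005  0.005] deg 1.2
```

Request:
{"name": "play_rows", "arguments": {"targets": [{"claw":0.4,"linear":[0,0.05,-0.3],"rotation":[-0.01,0.005,0]},{"claw":0.4,"linear":[0.2,0.03,-0.2],"rotation":[0,0,0]},{"claw":0.4,"linear":[0.25,0,-0.05],"rotation":[0,0,0]},{"claw":0.4,"linear":[0.15,0,0],"rotation":[0,0,0]},{"claw":0.4,"linear":[0,0,0],"rotation":[0,0,0]}]}}

```text
time: 9.58
position: [0.4566, 0.2121, 0.0497]
tool_rot: [-0.041, 1.044, 0.06]
ft_force: [-0.2, 0.2, -0.2]
grip_width: 0.596
```

```bash
python3 -c "
from h import *
go(BT,-BZ,BXX)"
```

```text
t 9.58 pos [0.4566 0.2121 0.0497] F [-0.2  0.2 -0.2] w 51.9
j [-0.47 -0.08 -0.24  2.39  0.66  0.49 -1.18]
shift now-frame [ 0.27 -0.01  0.09] | goal-frame [ 0.27 -0.01  0.09] | turn [-0.002  0.002  0.005] deg 0.5
```

Request:
{"name": "play_rows", "arguments": {"targets": [{"claw":0.4,"linear":[0.15,0,0.09],"rotation":[0,0,0.005]},{"claw":0.4,"linear":[0.05,0,0],"rotation":[0,0,0]},{"claw":0.6,"linear":[0,0,0],"rotation":[0,0,0]},{"claw":0.75,"linear":[0,0,0],"rotation":[0,0,0]},{"claw":1,"linear":[0,0,0],"rotation":[0,0,0]},{"claw":1,"linear":[0,0,0],"rotation":[0,0,0]},{"claw":1,"linear":[0,0,0],"rotation":[0,0,0]},{"claw":1,"linear":[0,0,0],"rotation":[0,0,0]},{"claw":1,"linear":[0,0,0],"rotation":[0,0,0]},{"claw":1,"linear":[0,0,0],"rotation":[0,0,0]}], "newtons": 40}}

```text
time: 10.42
position: [0.463, 0.2135, 0.0483]
tool_rot: [-0.035, 1.041, 0.069]
ft_force: [1.5, 1.3, -2.4]
grip_width: 0.184
```

```bash
python3 -c "
from h import *
go(BT,-BZ,BXX)"
```

```text
t 10.42 pos [0.463  0.2135 0.0483] F [ 1.5  1.3 -2.4] w 16.0
j [-0.46 -0.07 -0.23  2.39  0.66  0.46 -1.17]
shift now-frame [ 0.09 -0.04 -0.1 ] | goal-frame [ 0.09 -0.04 -0.1 ] | turn [-0.002  0.003 -0.002] deg 0.4
```

Request:
{"name": "play_rows", "arguments": {"targets": [{"claw":1,"linear":[-0.4,0,0.2],"rotation":[0,0,0]},{"claw":1,"linear":[-0.6,0,0.35],"rotation":[0,0,0]},{"claw":1,"linear":[-0.7,0,0.4],"rotation":[0,0,0]},{"claw":1,"linear":[-0.7,0,0.4],"rotation":[0,0,0]},{"claw":1,"linear":[-0.7,0,0.5],"rotation":[0,0.02,0]},{"claw":1,"linear":[-0.7,0,0.5],"rotation":[0,0.05,0]},{"claw":1,"linear":[-0.6,0,0.5],"rotation":[0,0.06,0]},{"claw":1,"linear":[-0.3,0,0.4],"rotation":[0,0.06,0]},{"claw":1,"linear":[0,0,0.2],"rotation":[0,0.06,0]},{"claw":1,"linear":[0,0,0],"rotation":[0,0.06,0]}]}}

```text
time: 11.25
position: [0.47, 0.2103, 0.1844]
tool_rot: [-0.069, 1.572, 0.062]
ft_force: [-0.9, -0.9, -2.5]
grip_width: 0.186
```

```bash
sed -i 's/^PSI=.*/PSI=np.radians(5.4)/' h.py; echo 'CC=np.array([.485,-.2142,0])' >>h.py; python3 -c "
from h import *
go(CC+.16*Z,-Z,CX)
go(CC+.16*Z,-Z,-CY)"
```

```text
t 11.25 pos [0.47   0.2103 0.1844] F [-0.9 -0.9 -2.5] w 16.2
j [-0.5   0.06  0.03  1.83  0.    1.25 -0.39]
shift now-frame [  1.05 -16.97  -0.81] | goal-frame [  0.97 -16.96  -1.  ] | turn [-0.007 -0.001  0.003] deg 0.7
t 11.25 pos [0.47   0.2103 0.1844] F [-0.9 -0.9 -2.5] w 16.2
j [-0.5   0.06  0.03  1.83  0.    1.25 -0.39]
shift now-frame [  1.05 -16.97  -0.81] | goal-frame [ 0.97 -1.   16.96] | turn [0.993 0.001 0.003] deg 89.4
```

Request:
{"name": "play_rows", "arguments": {"targets": [{"claw":1,"linear":[0,-0.6,0],"rotation":[0,0,0]},{"claw":1,"linear":[0,-0.9,-0.05],"rotation":[0,0,0]},{"claw":1,"linear":[0,-1,-0.05],"rotation":[0,0,0]},{"claw":1,"linear":[0,-1,-0.05],"rotation":[0,0,0]},{"claw":1,"linear":[0,-1,-0.05],"rotation":[0,0,0]},{"claw":1,"linear":[0,-1,-0.05],"rotation":[0,0,0]},{"claw":1,"linear":[0,-1,-0.05],"rotation":[0,0,0]},{"claw":1,"linear":[0,-1,-0.05],"rotation":[0,0,0]},{"claw":1,"linear":[0,-1,-0.05],"rotation":[0,0,0]},{"claw":1,"linear":[0,-1,-0.05],"rotation":[0,0,0]}]}}

```text
time: 12.08
position: [0.4767, -0.0304, 0.174]
tool_rot: [-0.08, 1.597, 0.071]
ft_force: [-0.3, 0.4, -2.2]
grip_width: 0.182
```

Request:
{"name": "play_rows", "arguments": {"targets": [{"claw":1,"linear":[0,-1,-0.05],"rotation":[0,0,0]},{"claw":1,"linear":[0,-1,-0.05],"rotation":[0,0,0]},{"claw":1,"linear":[0,-1,-0.05],"rotation":[0,0,0]},{"claw":1,"linear":[0,-1,-0.05],"rotation":[0,0,0]},{"claw":1,"linear":[0,-1,-0.05],"rotation":[0,0,0]},{"claw":1,"linear":[0,-0.9,-0.05],"rotation":[0,0,0]},{"claw":1,"linear":[0,-0.6,0],"rotation":[0,0,0]},{"claw":1,"linear":[0,0,0],"rotation":[0,0,0]}]}}

```text
time: 12.75
position: [0.4771, -0.206, 0.1682]
tool_rot: [-0.076, 1.61, 0.065]
ft_force: [-0.2, 0.2, -2.8]
grip_width: 0.181
```

Request:
{"name": "play_rows", "arguments": {"targets": [{"claw":1,"linear":[0,0,0],"rotation":[0.04,0,0]},{"claw":1,"linear":[0,0,0],"rotation":[0.07,0,0]},{"claw":1,"linear":[0,0,0],"rotation":[0.075,0,0]},{"claw":1,"linear":[0,0,0],"rotation":[0.075,0,0]},{"claw":1,"linear":[0,0,0],"rotation":[0.075,0,0]},{"claw":1,"linear":[0,0,0],"rotation":[0.075,0,0]},{"claw":1,"linear":[0,0,0],"rotation":[0.075,0,0]},{"claw":1,"linear":[0,0,0],"rotation":[0.075,0,0]},{"claw":1,"linear":[0,0,0],"rotation":[0.075,0,0]},{"claw":1,"linear":[0,0,0],"rotation":[0.075,0,0]}]}}

```text
time: 13.58
position: [0.4713, -0.1962, 0.1596]
tool_rot: [0.817, 1.456, -0.865]
ft_force: [0.2, -0.3, -2.4]
grip_width: 0.182
```

```bash
python3 -c "
from h import *
go(CC+.14*Z,-Z,-CY)"
```

```text
t 13.58 pos [ 0.4713 -0.1962  0.1596] F [ 0.2 -0.3 -2.4] w 15.8
j [-0.13  0.11  0.49  1.85 -0.03  1.25 -0.7 ]
shift now-frame [0.75 0.17 0.92] | goal-frame [0.79 0.48 0.77] | turn [ 0.257 -0.011  0.035] deg 23.4
```

Request:
{"name": "play_rows", "arguments": {"targets": [{"claw":1,"linear":[0,0,0],"rotation":[0.075,-0.003,0.01]},{"claw":1,"linear":[0,0,0],"rotation":[0.075,-0.003,0.01]},{"claw":1,"linear":[0,0,0],"rotation":[0.06,-0.003,0.01]},{"claw":1,"linear":[0,0.2,0.3],"rotation":[0.04,0,0]},{"claw":1,"linear":[0,0.15,0.3],"rotation":[0,0,0]},{"claw":1,"linear":[0,0.1,0.1],"rotation":[0,0,0]},{"claw":1,"linear":[0,0,0],"rotation":[0,0,0]}]}}

```text
time: 14.17
position: [0.4823, -0.2036, 0.1543]
tool_rot: [1.139, 1.271, -1.148]
ft_force: [-0.1, -0.1, -1.9]
grip_width: 0.181
```

```bash
python3 -c "
from h import *
go(CC+.11*Z,-Z,-CY)"
```

```text
t 14.17 pos [ 0.4823 -0.2036  0.1543] F [-0.1 -0.1 -1.9] w 15.7
j [-0.14  0.12  0.52  1.85 -0.06  1.21 -1.07]
shift now-frame [1.77 0.1  0.45] | goal-frame [1.77 0.07 0.43] | turn [-0.001 -0.007  0.01 ] deg 1.1
```

Request:
{"name": "play_rows", "arguments": {"targets": [{"claw":1,"linear":[0.4,0.05,0.2],"rotation":[0,-0.007,0.01]},{"claw":1,"linear":[0.5,0.05,0.2],"rotation":[0,0,0]},{"claw":1,"linear":[0.5,0,0.05],"rotation":[0,0,0]},{"claw":1,"linear":[0.3,0,0],"rotation":[0,0,0]},{"claw":1,"linear":[0,0,0],"rotation":[0,0,0]},{"claw":1,"linear":[0,0,0],"rotation":[0,0,0]}]}}

```text
time: 14.67
position: [0.4854, -0.2135, 0.1075]
tool_rot: [1.133, 1.259, -1.138]
ft_force: [0.2, 0.1, -2.3]
grip_width: 0.178
```

```bash
python3 -c "
from h import *
go(CC+.11*Z,-Z,-CY)
T=get_image('top');cv2.imwrite('pics/top2.png',T)
S=get_image('scene');cv2.imwrite('pics/scene2.png',S)
w=np.hstack([cv2.resize(T[170:270,355:475],(420,350),interpolation=2),cv2.resize(S[130:260,70:206],(366,350),interpolation=2)])
cv2.imwrite('pics/over.png',w)"
```

```text
t 14.67 pos [ 0.4854 -0.2135  0.1075] F [ 0.2  0.1 -2.3] w 15.4
j [-0.12  0.17  0.53  1.9  -0.09  1.1  -1.02]
shift now-frame [-0.1  -0.02  0.03] | goal-frame [-0.1  -0.02  0.03] | turn [ 0.004 -0.001  0.003] deg 0.5
```

View pics/over.png

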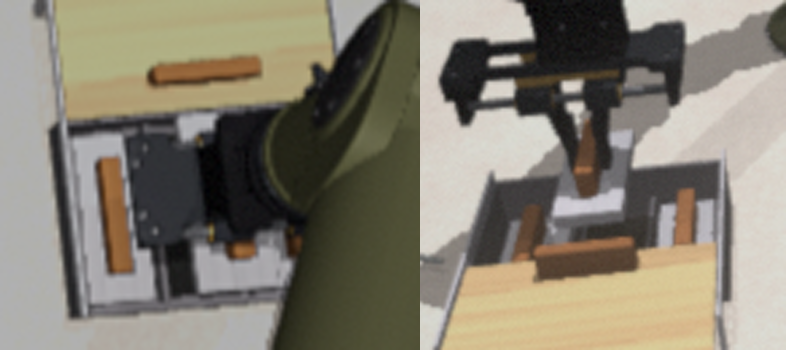

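```bash
python3 -c "
from h import *
s=get_state()['position']
for (u,v,z) in((554,227,.0875),(622,219,.0875),(555,216,.1015),(624,207,.1015)):
    p=onz('scene',(70+(u-420)/2.691,130+v/2.692),z)-s;print(np.round([p@CX,p@CY,z],4))
T=cv2.imread('pics/scene2.png')
h=T[125:235,105:165];cv2.imwrite('pics/over2.png',cv2.resize(h,(420,770),interpolation=2)[:600])
"
```

```text
[ 0.0647 -0.0263  0.0875]
[0.063  0.0291 0.0875]
[ 0.0697 -0.022   0.1015]
[0.0665 0.0335 0.1015]
```

View pics/over2.png

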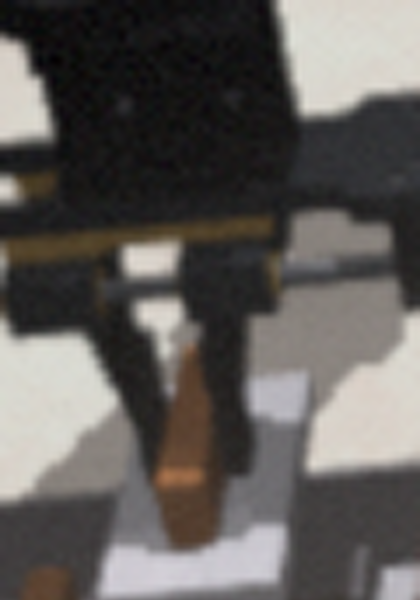

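Request:
{"name": "play_rows", "arguments": {"targets": [{"claw":1,"linear":[0.4,0,0],"rotation":[0.003,0,0.003]},{"claw":1,"linear":[0.5,0,0],"rotation":[0,0,0]},{"claw":1,"linear":[0.5,0,0],"rotation":[0,0,0]},{"claw":1,"linear":[0.4,0,0],"rotation":[0,0,0]},{"claw":1,"linear":[0.2,0,0],"rotation":[0,0,0]},{"claw":1,"linear":[0,0,0],"rotation":[0,0,0]}]}}

```text
time: 15.27
position: [0.4886, -0.2136, 0.0572]
tool_rot: [1.142, 1.247, -1.132]
ft_force: [0.3, -0.2, -2.5]
grip_width: 0.178
```

```bash
python3 -c "
from h import *
go(CC+.028*Z,-Z,-CY)"
```

```text
t 15.27 pos [ 0.4886 -0.2136  0.0572] F [ 0.3 -0.2 -2.5] w 15.5
j [-0.1   0.23  0.52  1.95 -0.14  0.99 -0.99]
shift now-frame [ 1.17 -0.16  0.01] | goal-frame [ 1.17 -0.15  0.01] | turn [ 0.001  0.    -0.005] deg 0.5
```

Request:
{"name": "play_rows", "arguments": {"targets": [{"claw":1,"linear":[0,-0.15,0],"rotation":[0,0,-0.005]},{"claw":1,"linear":[0.2,-0.05,0],"rotation":[0,0,0]},{"claw":1,"linear":[0.2,-0.03,0],"rotation":[0,0,0]},{"claw":1,"linear":[0.1,0,0],"rotation":[0,0,0]},{"claw":1,"linear":[0,0,0],"rotation":[0,0,0]}]}}

```text
time: 15.68
position: [0.4833, -0.2146, 0.0448]
tool_rot: [1.139, 1.251, -1.137]
ft_force: [0.5, 0.5, -2.6]
grip_width: 0.177
```

```bash
python3 -c "
from h import *
go(CC+.028*Z,-Z,-CY)"
```

```text
t 15.68 pos [ 0.4833 -0.2146  0.0448] F [ 0.5  0.5 -2.6] w 15.4
j [-0.1   0.25  0.52  1.97 -0.15  0.97 -0.98]
shift now-frame [ 0.67  0.07 -0.01] | goal-frame [ 0.67  0.07 -0.01] | turn [ 0.001  0.001 -0.001] deg 0.2
```

Laterally within 2 mm with no contact so far, so I continue down gently.

Request:
{"name": "play_rows", "arguments": {"targets": [{"claw":1,"linear":[0.15,0.03,0],"rotation":[0,0,0]},{"claw":1,"linear":[0.15,0,0],"rotation":[0,0,0]},{"claw":1,"linear":[0.1,0,0],"rotation":[0,0,0]},{"claw":1,"linear":[0,0,0],"rotation":[0,0,0]}]}}

```text
time: 16.02
position: [0.4848, -0.2146, 0.0342]
tool_rot: [1.139, 1.25, -1.136]
ft_force: [0.3, 0.5, -2.3]
grip_width: 0.181
```

Request:
{"name": "play_rows", "arguments": {"targets": [{"claw":1,"linear":[0.08,0,0],"rotation":[0,0,0]},{"claw":1,"linear":[0.08,0,0],"rotation":[0,0,0]},{"claw":1,"linear":[0.08,0,0],"rotation":[0,0,0]}]}}

```text
time: 16.27
position: [0.4852, -0.2147, 0.0281]
tool_rot: [1.139, 1.249, -1.135]
ft_force: [-3.5, -0.5, 4.8]
grip_width: 0.182
```

```bash
python3 -c "
from h import *
go(CC+.028*Z,-Z,-CY)"
```

```text
t 16.27 pos [ 0.4852 -0.2147  0.0281] F [-3.5 -0.5  4.8] w 15.8
j [-0.09  0.27  0.51  1.97 -0.17  0.93 -0.97]
shift now-frame [ 0.   -0.01 -0.02] | goal-frame [ 0.   -0.01 -0.02] | turn [ 0.001  0.001 -0.003] deg 0.3
```

Request:
{"name": "play_rows", "arguments": {"targets": [{"claw":1,"linear":[0.06,0,0],"rotation":[0,0,0]},{"claw":1,"linear":[0.06,0,0],"rotation":[0,0,0]},{"claw":1,"linear":[0.04,0,0],"rotation":[0,0,0]}]}}

```text
time: 16.52
position: [0.4853, -0.215, 0.0279]
tool_rot: [1.142, 1.251, -1.135]
ft_force: [-2.9, 1.0, 4.6]
grip_width: 0.183
```

Request:
{"name": "play_rows", "arguments": {"targets": [{"claw":0.72,"linear":[0,0,0],"rotation":[0,0,0]},{"claw":0.7,"linear":[0,0,0],"rotation":[0,0,0]},{"claw":0.68,"linear":[0,0,0],"rotation":[0,0,0]},{"claw":0.66,"linear":[0,0,0],"rotation":[0,0,0]},{"claw":0.66,"linear":[0,0,0],"rotation":[0,0,0]}]}}

```text
time: 16.93
position: [0.4874, -0.2159, 0.0295]
tool_rot: [1.143, 1.247, -1.133]
ft_force: [-0.2, -0.4, -0.2]
grip_width: 0.329
```

Request:
{"name": "play_rows", "arguments": {"targets": [{"claw":0.66,"linear":[-0.2,0,0],"rotation":[0,0,0]},{"claw":0.66,"linear":[-0.4,0,0],"rotation":[0,0,0]},{"claw":0.66,"linear":[-0.6,0,0],"rotation":[0,0,0]},{"claw":0.66,"linear":[-0.8,0,0],"rotation":[0,0,0]},{"claw":0.6,"linear":[-1,0,0],"rotation":[0,0,0]},{"claw":0.5,"linear":[-1,0,0],"rotation":[0,0,0]},{"claw":0.5,"linear":[-1,0,0],"rotation":[0,0,0]},{"claw":0.5,"linear":[0,0,0],"rotation":[0,0,0]}]}}

```text
time: 17.6
position: [0.4849, -0.2163, 0.163]
tool_rot: [1.142, 1.248, -1.136]
ft_force: [1.0, -0.4, -0.1]
grip_width: 0.481
```

```bash
python3 -c "
from h import *
go([.5835,-.2097,.12],-Z,CX)
T=get_image('top');cv2.imwrite('pics/top3.png',T)
S=get_image('scene');cv2.imwrite('pics/scene3.png',S)
w=np.hstack([cv2.resize(T[170:270,355:475],(420,350),interpolation=2),cv2.resize(S[170:260,70:206],(380,350),interpolation=2)])
cv2.imwrite('pics/placed.png',w)"
```

```text
t 17.6 pos [ 0.4849 -0.2163  0.163 ] F [ 1.  -0.4 -0.1] w 41.9
j [-0.13  0.1   0.53  1.85 -0.06  1.2  -1.05]
shift now-frame [1.74 3.94 0.11] | goal-frame [ 1.72 -0.11  3.95] | turn [-1.     0.003 -0.003] deg 90.0
```

View pics/placed.png

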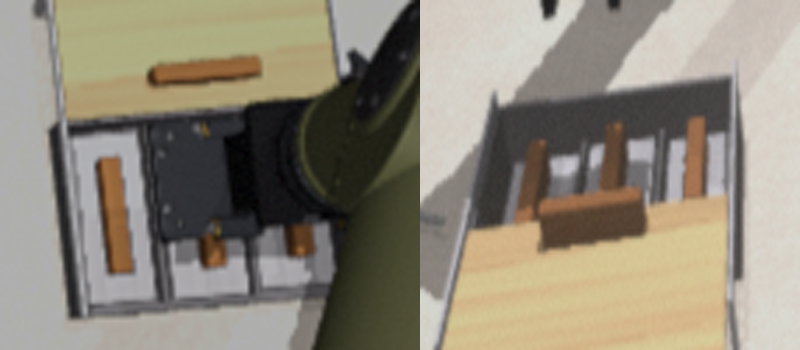

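The scene crop shows three bars level in the three bays, with the block flat in the middle one at (615,160). Now the cover.

Request:
{"name": "play_rows", "arguments": {"targets": [{"claw":0.5,"linear":[0,0.8,0.02],"rotation":[-0.075,0,0]},{"claw":0.5,"linear":[0,0.8,0.02],"rotation":[-0.075,0,0]},{"claw":0.5,"linear":[0,0.8,0.02],"rotation":[-0.075,0,0]},{"claw":0.5,"linear":[0,0.5,0.3],"rotation":[-0.075,0,0]},{"claw":0.5,"linear":[0,0.3,0.3],"rotation":[-0.075,0,0]},{"claw":0.5,"linear":[0,0,0],"rotation":[-0.075,0,0]},{"claw":0.5,"linear":[0,0,0],"rotation":[-0.075,0,0]},{"claw":0.5,"linear":[0,0,0],"rotation":[-0.075,0,0]},{"claw":0.5,"linear":[0,0,0],"rotation":[-0.075,0,0]},{"claw":0.5,"linear":[0,0,0],"rotation":[-0.075,0,0]}]}}

```text
time: 18.53
position: [0.5617, -0.2034, 0.145]
tool_rot: [0.197, 1.586, -0.19]
ft_force: [-0.0, 0.1, 0.4]
grip_width: 0.498
```

```bash
python3 -c "
from h import *
go([.5835,-.2097,.12],-Z,CX)"
```

```text
t 18.53 pos [ 0.5617 -0.2034  0.145 ] F [-0.   0.1  0.4] w 43.3
j [-0.01  0.28  0.37  1.68 -0.11  1.22  0.14]
shift now-frame [ 0.98 -0.03  0.93] | goal-frame [ 1.   -0.33  0.85] | turn [-0.216 -0.015 -0.004] deg 19.5
```

Request:
{"name": "play_rows", "arguments": {"targets": [{"claw":0.4,"linear":[0,0,0],"rotation":[-0.075,-0.005,0]},{"claw":0.4,"linear":[0,0,0],"rotation":[-0.075,-0.005,0]},{"claw":0.4,"linear":[0,-0.1,0.3],"rotation":[-0.065,0,0]},{"claw":0.4,"linear":[0,-0.1,0.3],"rotation":[0,0,0]},{"claw":0.4,"linear":[0,-0.1,0.2],"rotation":[0,0,0]},{"claw":0.4,"linear":[0,0,0],"rotation":[0,0,0]}]}}

```text
time: 19.03
position: [0.5774, -0.208, 0.1357]
tool_rot: [-0.076, 1.591, 0.093]
ft_force: [0.8, 0.1, 0.5]
grip_width: 0.599
```

```bash
python3 -c "
from h import *
go([.5835,-.2067,.070],-Z,CX)"
```

```text
t 19.03 pos [ 0.5774 -0.208   0.1357] F [0.8 0.1 0.5] w 52.1
j [ 0.04  0.32  0.32  1.64 -0.11  1.22  0.49]
shift now-frame [ 2.62 -0.01  0.3 ] | goal-frame [2.63 0.03 0.25] | turn [ 0.008 -0.014 -0.008] deg 1.6
```

Request:
{"name": "play_rows", "arguments": {"targets": [{"claw":0.4,"linear":[0.3,0,0.25],"rotation":[0.008,-0.014,-0.008]},{"claw":0.4,"linear":[0.6,0,0.03],"rotation":[0,0,0]},{"claw":0.4,"linear":[0.6,0,0],"rotation":[0,0,0]},{"claw":0.4,"linear":[0.4,0,0],"rotation":[0,0,0]},{"claw":0.4,"linear":[0.3,0,0],"rotation":[0,0,0]},{"claw":0.4,"linear":[0.1,0,0],"rotation":[0,0,0]},{"claw":0.4,"linear":[0,0,0],"rotation":[0,0,0]}]}}

```text
time: 19.62
position: [0.584, -0.2073, 0.0734]
tool_rot: [-0.065, 1.573, 0.063]
ft_force: [-0.1, -0.9, 0.4]
grip_width: 0.602
```

```bash
python3 -c "
from h import *
go([.5835,-.2067,.070],-Z,CX)"
```

```text
t 19.62 pos [ 0.584  -0.2073  0.0734] F [-0.1 -0.9  0.4] w 52.3
j [ 0.04  0.38  0.32  1.71 -0.13  1.08  0.48]
shift now-frame [ 0.14  0.03 -0.02] | goal-frame [ 0.14  0.03 -0.02] | turn [-0.008 -0.002  0.001] deg 0.8
```

Request:
{"name": "play_rows", "arguments": {"targets": [{"claw":1,"linear":[0.12,0,0],"rotation":[-0.008,0,0]},{"claw":1,"linear":[0,0,0],"rotation":[0,0,0]},{"claw":1,"linear":[0,0,0],"rotation":[0,0,0]},{"claw":1,"linear":[0,0,0],"rotation":[0,0,0]},{"claw":1,"linear":[0,0,0],"rotation":[0,0,0]},{"claw":1,"linear":[0,0,0],"rotation":[0,0,0]},{"claw":1,"linear":[0,0,0],"rotation":[0,0,0]},{"claw":1,"linear":[0,0,0],"rotation":[0,0,0]},{"claw":1,"linear":[0,0,0],"rotation":[0,0,0]},{"claw":1,"linear":[0,0,0],"rotation":[0,0,0]}], "newtons": 30}}

```text
time: 20.45
position: [0.5838, -0.2083, 0.0728]
tool_rot: [-0.075, 1.572, 0.072]
ft_force: [-0.1, 0.3, -0.6]
grip_width: 0.162
```

Request:
{"name": "play_rows", "arguments": {"targets": [{"claw":1,"linear":[0,0,-0.4],"rotation":[0,0,0]},{"claw":1,"linear":[0,0,-0.6],"rotation":[0,0,0]},{"claw":1,"linear":[0,0,-0.6],"rotation":[0,0,0]},{"claw":1,"linear":[0,0,-0.6],"rotation":[0,0,0]},{"claw":1,"linear":[0,0,-0.6],"rotation":[0,0,0]},{"claw":1,"linear":[0,0,-0.6],"rotation":[0,0,0]},{"claw":1,"linear":[0,0,-0.6],"rotation":[0,0,0]},{"claw":1,"linear":[0,0,-0.6],"rotation":[0,0,0]},{"claw":1,"linear":[0,0,-0.4],"rotation":[0,0,0]}]}}

```text
time: 21.2
position: [0.4596, -0.2204, 0.0727]
tool_rot: [-0.081, 1.556, 0.071]
ft_force: [3.2, 0.1, -2.2]
grip_width: 0.159
```

```bash
python3 -c "
from h import *
go(np.array([.5835,-.2067,.071])-.148*CX,-Z,CX)"
```

```text
t 21.2 pos [ 0.4596 -0.2204  0.0727] F [ 3.2  0.1 -2.2] w 13.8
j [ 0.07  0.14  0.35  1.99 -0.06  1.    0.54]
shift now-frame [ 0.06  0.08 -0.94] | goal-frame [ 0.07  0.08 -0.93] | turn [0.001 0.009 0.004] deg 0.9
```

Request:
{"name": "play_rows", "arguments": {"targets": [{"claw":1,"linear":[0,0,-0.3],"rotation":[0,0.005,0]},{"claw":1,"linear":[0,0,-0.3],"rotation":[0,0,0]},{"claw":1,"linear":[0,0,-0.2],"rotation":[0,0,0]},{"claw":1,"linear":[0,0,-0.2],"rotation":[0,0,0]},{"claw":1,"linear":[0,0,-0.2],"rotation":[0,0,0]},{"claw":1,"linear":[0,0,-0.2],"rotation":[0,0,0]}]}}

```text
time: 21.7
position: [0.4368, -0.2227, 0.0729]
tool_rot: [-0.088, 1.531, 0.066]
ft_force: [16.8, -2.1, -16.1]
grip_width: 0.158
```

Request:
{"name": "play_rows", "arguments": {"targets": [{"claw":1,"linear":[0,0,-0.15],"rotation":[0,0,0]},{"claw":1,"linear":[0,0,-0.15],"rotation":[0,0,0]},{"claw":1,"linear":[0,0,-0.15],"rotation":[0,0,0]}]}}

```text
time: 21.95
position: [0.437, -0.2227, 0.0731]
tool_rot: [-0.095, 1.509, 0.065]
ft_force: [13.9, -1.4, -12.7]
grip_width: 0.161
```

Request:
{"name": "play_rows", "arguments": {"targets": [{"claw":0.5,"linear":[0,0,0],"rotation":[0,0,0]},{"claw":0.5,"linear":[0,0,0],"rotation":[0,0,0]},{"claw":0.5,"linear":[0,0,0],"rotation":[0,0,0]},{"claw":0.5,"linear":[0,0,0],"rotation":[0,0,0]},{"claw":0.5,"linear":[-0.4,0,0],"rotation":[0,0.02,0]},{"claw":0.5,"linear":[-0.7,0,0],"rotation":[0,0.02,0]},{"claw":0.5,"linear":[-1,0,0],"rotation":[0,0,0]},{"claw":0.5,"linear":[-1,0,0],"rotation":[0,0,0]},{"claw":0.5,"linear":[-1,0,0],"rotation":[0,0,0]},{"claw":0.5,"linear":[-1,0,0],"rotation":[0,0,0]}]}}

```text
time: 22.78
position: [0.4294, -0.2185, 0.1992]
tool_rot: [-0.093, 1.594, 0.065]
ft_force: [0.5, -0.7, 0.1]
grip_width: 0.502
```

Request:
{"name": "play_rows", "arguments": {"targets": [{"claw":0.5,"linear":[0,1,0],"rotation":[0,0,0]},{"claw":0.5,"linear":[0,1,0],"rotation":[0,0,0]},{"claw":0.5,"linear":[0,1,0],"rotation":[0,0,0]},{"claw":0.5,"linear":[0,1,0],"rotation":[0,0,0]},{"claw":0.5,"linear":[0,1,0],"rotation":[0,0,0]},{"claw":0.5,"linear":[0,1,0],"rotation":[0,0,0]},{"claw":0.5,"linear":[0,1,0],"rotation":[0,0,0]},{"claw":0.5,"linear":[0,1,0],"rotation":[0,0,0]},{"claw":0.5,"linear":[0,0,0],"rotation":[0,0,0]},{"claw":0.5,"linear":[0,0,0],"rotation":[0,0,0]}]}}

```text
time: 23.62
position: [0.4105, -0.0163, 0.204]
tool_rot: [-0.091, 1.583, 0.053]
ft_force: [-0.8, -0.1, 0.9]
grip_width: 0.502
```

Run:
```python
from h import *
T=get_image('top');S=get_image('scene');cv2.imwrite('pics/top4.png',T)
T0=cv2.imread('pics/top0.png')
B=bars(T,(365,225,465,262));print(B)
b=sorted(B[0][1]);print("bar c",np.mean([onz("top",p,.078) for p in b],0), "expected shut",CC-.05*CX)
for n,(x0,y0,x1,y1) in dict(bottle=(130,190,172,226),jar=(318,138,348,172)).items():
    print(n,"max mean diff",cv2.absdiff(T,T0)[y0:y1,x0:x1].mean())
w=np.hstack([cv2.resize(T[100:300,100:480],(500,263)),cv2.resize(S[150:290,60:220],(300,263),interpolation=2)])
cv2.imwrite('pics/end.png',w);print(get_state()['position'],get_state()['time'])
```

```text
[(130.0, [[404.6, 245.1], [435.9, 242.6], [436.3, 247.9], [405.0, 250.4]]), (0.0, [[409.0, 257.0], [409.0, 257.0], [409.0, 257.0], [409.0, 257.0]])]
bar c [ 0.43585183 -0.22190273  0.078     ] expected shut [ 0.4352219  -0.21890542  0.        ]
bottle max mean diff 9.390873015873016
jar max mean diff 10.316666666666666
[ 0.41064759 -0.01688289  0.20394419] 23.7167
```

View pics/end.png

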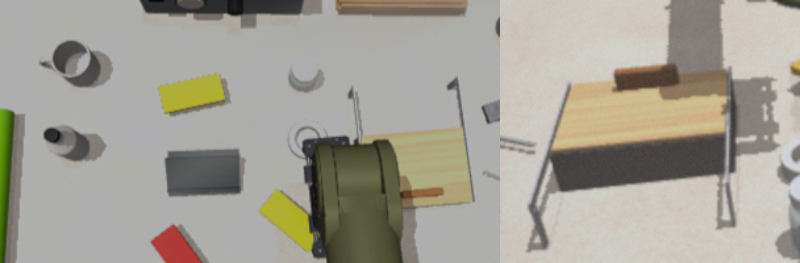

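The top view shows the rest empty at (203,172), the cover shut with its bar at (422,193), and the bottle (67,142) and jar (305,73) where they were.

```bash
python3 -c "
from bench import *
print(close_job())"
```

```text
the job is handed in; nothing more can be done
None
```

The pressing block is in the middle bay, which was the empty one, and the cover is shut again. I handed the job in at about 24 s of the 72 s allowed; no verdict was reported.

**What I did:** I slid the cover back to its stop and pinched the block's bar along the slope. I then lowered the block plate down, let go, and pulled the cover shut against its end stop.

**Last checks:**
- **Block:** it met the floor at the height expected for the rubber liner (TCP at 28 mm). Pressing a little more moved it no further, and the picture after release showed it flat and level with its neighbours.
- **Cover:** it travelled about 147.5 mm back to a firm stop. The camera puts its bar within 1 mm of the shut position along the slide. Across the slide it read 3 mm off, which I take as camera error.
- **Bottle and jar:** they look unmoved. The before-and-after pixel difference (about 9–10 grey levels) was not conclusive; I put it down to lighting and image noise, and the gripper never went near either.

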